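# Dress the spindle sander for edge-sanding lacquer boards

## Task

Make the spindle sander ready for its nut: thread the rubber drum down the spindle first, then slide the sound abrasive sleeve down over the drum, then put the clamp washer on top with its hub up, each one fully home and lowered gently all the way rather than let fall. One of the two sleeves has a piece torn out of its wall: do not use it, and leave it, the nut, the jar and the bowl where they are.

Things in the scene. Friction and masses are not known exactly. Their poses are not given: they have to be found in the camera images.
- sander: Spindle sander let into the bench: flat steel table 240 x 200 mm, 20 mm high with a green edge, fixed to the bench top, one upright spindle in its middle, a low black switch box (42 mm above the bench) at its -x edge and the motor under the bench. Origin at the centre of the table's underside (bench level), z up, x along the 240 mm side.
- seat (a point): On the spindle axis, centre of the top of its bright shoulder flange, in a black throat (62 mm across, top 26 mm above the bench, 6 mm above the sander table). Drum and sleeve both come home on this face. The spindle is upright, 15 mm in diameter, 108 mm tall above this face, its last 4 mm tapered to 9 mm; a drum fully home leaves 28 mm of it standing out.
- spindle_tip (a point): Top end of the spindle, on its axis, 108 mm above seat.
- drum: Black rubber drum, an upright cylinder 50 mm across and 80 mm tall with an 18 mm bore right through; its top edge has a 4 mm chamfer. About 0.16 kg. Stands on the bench, chamfer up. Origin at the centre of its lower face, z up along the bore. Firm, may be gripped by its sides.
- sleeve: Sound abrasive sleeve: blue-grit upright open tube lined with tan card, outside 58 mm, inside 53 mm, 78 mm tall, wall complete all round to its rim. About 0.05 kg, stands on the bench. Origin at the centre of its lower end, z up. Stiff, may be gripped across its outside. Passes over the drum with 1.5 mm to spare all round and comes home on the flange, rim 2 mm below the drum top.
- torn_sleeve: The other sleeve, of the same size and colours, but with over a third of its wall torn away above 30 mm height (ragged tan edge). Scrap: to be left standing where it is. Origin at the centre of its lower end; the gap lies on its +x side.
- clamp_washer: Aluminium clamp washer: disc 62 mm across and 6 mm thick with a 30 mm hub rising from its middle to 20 mm overall height, 18 mm bore through both. About 0.13 kg. Lies on the bench, hub up. Origin at the centre of the disc's underside, z up. Fully home it lies flat on top of the drum, its underside 80 mm above seat, and 8 mm of spindle stand out above the hub.
- nut: Brass hex nut, 24 mm across flats, 11 mm high, lying on the sander's table near one corner; to be left there. Origin at the centre of its underside.
- jar: Amber glass jar with a brass lid, 66 mm across and 95 mm tall, standing on the bench beyond the sander; to be left alone. Origin at the centre of its underside.
- bowl: Dark wooden bowl of pale sponge blocks, 100 mm across and 40 mm high, on the bench beyond the sander; to be left alone. Origin at the centre of its underside.
Mind the look-alikes: they are no part of the job. Leave any green look-alike of the drum alone. There is more than one size of the clamp_washer; the one meant has the size given above.

How it is judged:
By the outcome, as a careful person would: the job done as asked, in the order asked, and still so for the second after the job is handed in, with the robot touching nothing.
It also fails if it takes over 72 s, if anything falls off the work surface, if the arm or the gripper's body presses on something with over 40 N, if the wrist force passes 120 N, or if a joint passes its speed limit or range.

## Robot

A 6-joint arm with a two-finger parallel gripper is mounted at the origin on the work surface. World frame = base frame: x ahead of the robot, y to its left, z up, the work surface at z = 0. Lengths are in m, angles in rad, forces in N, time in s.
With the tool pointing down it reaches from about 0.3 to 0.75 m from the base axis. Payload 8.5 kg.
Tool frame: the origin (TCP) lies midway between the tips of the shut fingers; the grasp point (between the pads) lies env.hold_point_z behind it (env.hold_point_z is the distance from the TCP to the grasp point, in m); x points along the fingers, z is the direction in which the jaws open and shut, and the axes are right-handed (so a half turn about x gives the same grasp; the last joint's range is limited). The gripper opens to 88 mm and grips with 3 to 60 N. Pads are 18 mm wide; open, the fingers measure 123 mm over their backs; the gripper's body (75 mm by 187 mm) begins 45 mm behind the grasp point.
Start: joints at [-0.215, 0.381, 1.297, -0, 1.464, -0.215], TCP at [0.55, 0, 0.239] pointing down, gripper open.
Joint ranges: [-3.11, 3.11], [-0.89, 2.33], [0.22, 2.48], [-1.42, 4.56], [0.17, 2.85], [-2.88, 2.88]. Speed limits (rad/s): [2.39, 2.39, 3.14, 3.14, 3.14, 3.14].

## Interface

Orientations are given as a unit quaternion [x, y, z, w].
In Python, from rig import env, optics gives the robot as it stands.
- The arm moves only by the tool play_rows, never from a script. Its argument "plan" is a list of rows, each a list of 3 entries, a list of its own where there are three numbers: the opening, from 0 (shut) to 1 (fully open), then the shift along the tool's x, y, z in m, then the turn about the tool's x in degrees. A call has exactly 5 rows; each row is the pose to reach, as a shift and turn from the pose measured when the call began, along the tool's axes at that moment; what a row does not reach only later rows make up. A row lasts 1/10 s, in which the tool goes at most 50 mm and 8.59 degrees, less where a joint would pass 70% of its speed; a pose out of reach is approached as far as the arm can. A call with a gripper value outside its range is refused whole. The fingers move at their own pace and stop on an object; the grip force is fixed at half the most. Time passes only in rows, so rows that repeat a pose let the fingers close, or fill a call up. It gives the time, the measured TCP pose, the force and the opening at its end, in the units of the state.
- env.sense(): the state, without advancing time (a new reading comes with each control period).
- optics.read_camera(name): name is "scene" or "side" or "wrist"; returns the picture (480x640x3 uint8, red, green, blue); there is no depth.
- optics.calibration(name): a dict with "fx", "fy", "cx", "cy" (pixels), "world_from_camera" (4x4, takes a point from camera to world coordinates). Camera axes: x right, y up, looking along -z (the intrinsics and any distortion apply to the point x, -y, -z); pixel columns grow to the right and rows downward; lengths in m; the calibration is good to about 2 mm. A picture is of the moment at which its call begins: read the wrist's pose just before it. calibration takes no time and is no camera call; for the wrist camera it gives the pose at the moment of the call.
- env.sign_off(): hands the job in, once; it reports no verdict.
Trained networks look in the newest picture that a camera, given by its name, has taken for a name from the list of things; names that differ only in an ending like _2 or _b are one class to them, and where a whole thing is asked for, a point or a joint stands for the part that bears it (a point fixed in the world has none). Each returns a list of dicts, best first, with "confidence" (0 to 1); they miss things now and then, are a little off and sometimes report something else, mostly with a low value. They report only what shows in the picture. A call takes as long as a camera call. They do not tell look-alikes from the thing itself.
- optics.cut_out(camera, target): "region" (480x640 bool, what is visible of it) and "extent" ([left, top, right, bottom] in pixels, round what is visible of it).
- optics.spot_point(camera, target): "pixel" ([column, row] in pixels: a listed point, or the origin of a listed thing).
The state is a dict: "time_s": time; "qpos": joint angles; "joint_velocities": joint speeds; "joint_torque": joint torques, N m; "tool_pos": TCP position; "tcp_rot": TCP orientation; "contact_force": force on the tool from outside, world axes, zero at the start; "ft_torque": the same for the moment, N m; "width": opening from 0.0 (shut) to 1.0 (fully open).
Only numpy, scipy, OpenCV 4.12 (cv2) and the standard library are available. Lean on these libraries where they do the work, as an engineer would, in place of code of your own. Each camera call takes 0.05 s, during which the arm holds its last target. There are 200 camera calls.

## Working session

There is one attempt and no reset: what is moved stays moved. The work goes in short steps, Python scripts to look and compute and a tool call to move; the robot and the scene stay as the last step left them, time stands still between calls to the robot, and variables do not carry over. Pictures are saved under pics/ and viewed, about 8 in all and at most 12, crops included, and the job is handed in when it is done.

Besides the shell and the picture viewer there is one more tool, called after "Emit:" as name(argument=value, ...) on one line, values as JSON. play_rows: Moves the arm, as the interface text tells. Its arguments: {"type":"object","properties":{"plan":{"type":"array","items":{"type":"array"}}},"required":["plan"]}

```bash
mkdir -p pics; ls; cat > h.py <<'E'
import numpy as np, cv2
from rig import env, optics
np.set_printoptions(precision=4, suppress=True)
def ray(c,px):
    K=c; p=np.array([(px[0]-K["cx"])/K["fx"],-(px[1]-K["cy"])/K["fy"],-1.0])
    T=np.array(K["world_from_camera"]); return T[:3,3],T[:3,:3]@p
def onz(c,px,z):
    o,d=ray(c,px); return o+d*(z-o[2])/d[2]
def proj(c,P):
    T=np.linalg.inv(np.array(c["world_from_camera"])); q=T[:3,:3]@np.array(P)+T[:3,3]
    return np.array([c["cx"]+c["fx"]*q[0]/-q[2], c["cy"]+c["fy"]*q[1]/q[2]])
def save(n,im): cv2.imwrite("pics/"+n+".png",im[:,:,::-1])
E
python3 - <<'E'
from h import *
print(env.sense()); print(env.hold_point_z)
for n in ("scene","side","wrist"):
    c=optics.calibration(n); print(n,c); im=optics.read_camera(n); save(n+"0",im)
    for t in ("drum","sleeve","torn_sleeve","clamp_washer","seat","spindle_tip","nut"):
        for d in optics.spot_point(n,t)[:4]:
            if d["confidence"]>.2: print(n,t,np.round(d["pixel"],1),round(d["confidence"],2),onz(c,d["pixel"],{"seat":.02,"spindle_tip":.13}.get(t,0)) )
E
```

```text
pics
{'time_s': 0.0, 'qpos': array([-0.2153,  0.3812,  1.2982, -0.    ,  1.4636, -0.2153]), 'joint_velocities': array([-0.0001,  0.0001, -0.0014, -0.0011,  0.0004,  0.0003]), 'joint_torque': array([ -0.0006, -43.7937, -22.4552,   0.0713,   0.0353,  -0.0001]), 'tool_pos': array([0.5497, 0.    , 0.2381]), 'tcp_rot': array([0.0001, 0.7076, 0.0001, 0.7066]), 'contact_force': array([ 0.591 , -0.3399, -0.22  ]), 'ft_torque': array([ 0.0216, -0.0377, -0.0141]), 'width': 0.998649006641018}
0.0187
scene {'fx': 466.75580019893033, 'fy': 466.75580019893033, 'cx': 319.63682573010254, 'cy': 250.30791013467004, 'world_from_camera': array([[-0.1884, -0.7206,  0.6673,  1.1125],
       [ 0.982 , -0.1302,  0.1367,  0.1513],
       [-0.0117,  0.6811,  0.7321,  0.7185],
       [ 0.    ,  0.    ,  0.    ,  1.    ]])}
scene drum [501.2 358.2] 0.76 [0.6512 0.3726 0.    ]
scene drum [454.1 311.4] 0.56 [0.5659 0.2935 0.    ]
scene sleeve [476.1 258.1] 0.91 [0.4218 0.3384 0.    ]
scene torn_sleeve [149.8 269.6] 0.67 [ 0.5718 -0.3131 -0.    ]
scene clamp_washer [215.4 198.4] 0.62 [ 0.3373 -0.2559  0.    ]
scen
[... 1246 characters left out ...]
461, 'fy': 374.4040448499461, 'cx': 321.2381705189873, 'cy': 246.05933872401337, 'world_from_camera': array([[ 1.    , -0.0004, -0.0007,  0.5498],
       [ 0.0005,  0.957 ,  0.2902,  0.0761],
       [ 0.0005, -0.2902,  0.957 ,  0.3846],
       [ 0.    ,  0.    ,  0.    ,  1.    ]])}
wrist torn_sleeve [340.3 448.4] 0.67 [ 0.5747 -0.3119  0.    ]
wrist clamp_washer [214.4 456.1] 0.9 [ 0.4121 -0.3244  0.    ]
wrist clamp_washer [148.2 408.7] 0.6 [ 0.3363 -0.2506  0.    ]
wrist seat [325.9 180.5] 0.73 [0.5545 0.0318 0.02  ]
wrist spindle_tip [332.5 200.9] 0.77 [0.5577 0.0313 0.13  ]
wrist spindle_tip [214.8 456.2] 0.61 [ 0.459  -0.1891  0.13  ]
wrist nut [412.5 116.4] 0.75 [0.6387 0.0912 0.    ]
```

View pics/scene0.png

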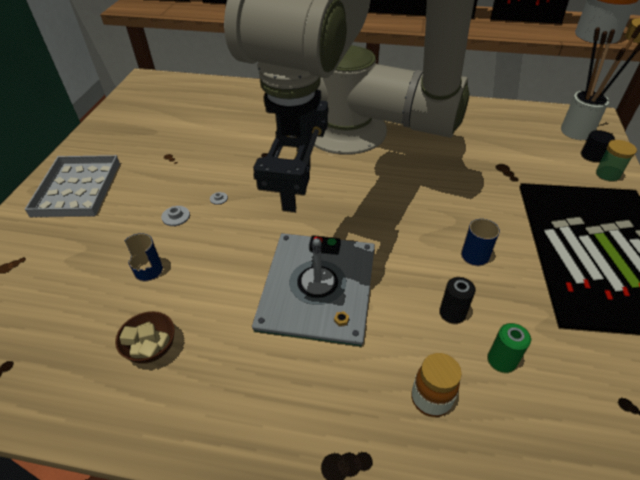

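View pics/side0.png

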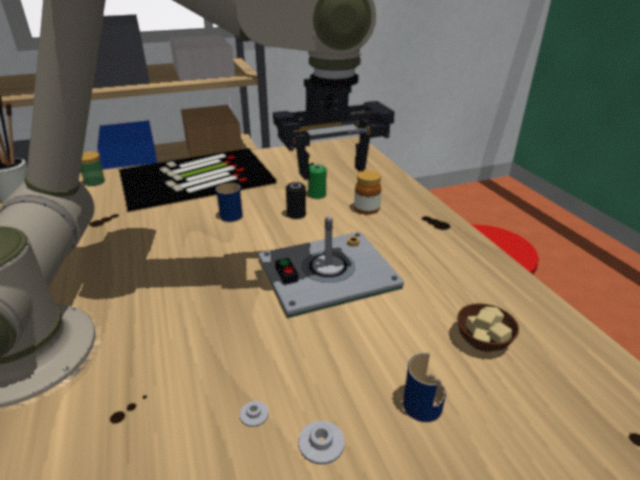

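View pics/wrist0.png

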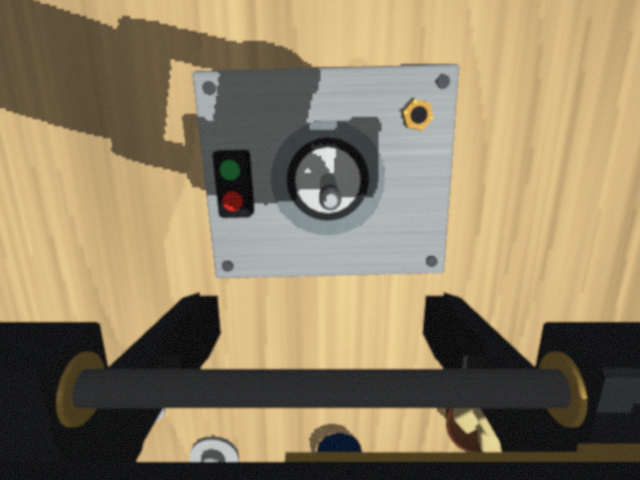

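```bash
cat > fit.py <<'E'
from h import *
from scipy.optimize import least_squares
def cyl(x,y,z0,r,h,n=48):
    a=np.linspace(0,2*np.pi,n,endpoint=False)
    return np.array([[x+r*np.cos(t),y+r*np.sin(t),z] for z in (z0,z0+h) for t in a])
def ext(c,P):
    p=np.array([proj(c,q) for q in P]); return np.r_[p.min(0),p.max(0)]
def fit(obs,x0,r,h,z0=0,size=False):
    f=lambda v:np.concatenate([ext(c,cyl(v[0],v[1],z0,v[2] if size else r,h))-e for c,e in obs])
    s=least_squares(f,[*x0,r] if size else x0); return s.x,np.abs(s.fun).max()
E
python3 - <<'E'
from fit import *
C={n:optics.calibration(n) for n in("scene","side","wrist")}
for n in C: optics.read_camera(n)
for t,x0,r,h in(("drum",(.567,.291),.025,.08),("sleeve",(.421,.338),.029,.078),("clamp_washer",(.411,-.32),.031,.006),("clamp_washer",(.336,-.25),.022,.005)):
    obs=[]
    for n in C:
        for d in optics.cut_out(n,t):
            e=np.array(d["extent"],float)+[0,0,1,1]; m=ext(C[n],cyl(*x0,0,r,h))
            if d["confidence"]>.3 and np.abs((e[:2]+e[2:]-m[:2]-m[2:])/2).max()<15: obs.append((C[n],e)); print(n,e,m.round(0)); break
    if obs: print(t,x0,fit(obs,x0,r,h), fit(obs,x0,r,h,size=True))
# spindle tip triangulation
A=[];b=[]
for n in C:
    p=optics.spot_point(n,"spindle_tip")[0]["pixel"]; o,d=ray(C[n],p); d/=np.linalg.norm(d); M=np.eye(3)-np.outer(d,d); A.append(M); b.append(M@o)
X=np.linalg.lstsq(np.vstack(A),np.hstack(b),rcond=None)[0]; print("tip",X)
for n in C: print(n,proj(C[n],X),optics.spot_point(n,"spindle_tip")[0]["pixel"])
E
```

```text
scene [439.2 276.5 478.6 323.9] [439. 274. 477. 323.]
side [284.  183.  308.9 225.1] [283. 181. 305. 219.]
drum (0.567, 0.291) (array([0.5712, 0.2904]), np.float64(5.855828638505699)) (array([0.5711, 0.2902, 0.0268]), np.float64(5.458837447753723))
scene [458.9 219.4 498.5 267.8] [461. 221. 501. 268.]
side [216.3 182.5 241.6 225. ] [218. 182. 245. 221.]
sleeve (0.421, 0.338) (array([0.4162, 0.3334]), np.float64(2.336881873338598)) (array([0.4162, 0.3334, 0.0293]), np.float64(2.2706869199600987))
scene [165.1 205.3 189.3 229.3] [163. 205. 191. 226.]
side [293.7 420.2 345.3 466.7] [296. 419. 342. 463.]
wrist [188.9 437.5 242.7 464.7] [188. 434. 237. 476.]
clamp_washer (0.411, -0.32) (array([ 0.4133, -0.3193]), np.float64(11.0692687896925)) (array([ 0.4133, -0.3193,  0.0309]), np.float64(11.031932989912661))
scene [208.3 195.6 226.6 208.7] [208. 191. 227. 205.]
side [238.4 400.5 270.7 426.9] [238. 401. 269. 429.]
clamp_washer (0.336, -0.25) (array([ 0.34  , -0.2482]), np.float64(3.767349659432483)) (array([ 0.34  , -0.2483,  0.0217]), np.float64(3.6895921187616523))Traceback (most recent call last):
  File "<stdin>", line 14, in <module>
IndexError: list index out of range
```

Candidates (scene pixels):
- **Drum:** black at (456,300), green look-alike at (509,347). I choose black.
- **Sleeve:** whole at (480,242), torn at (143,257). I choose the whole one.
- **Washer:** large at (176,215), fitted r 30.9 mm; small at (218,198), r 21.7 mm. I choose the large one.

The wrist picture shows the spindle tip at (331,200), the throat at (328,180) and the nut at (418,114). I'll move over the drum and check it close up.

Emit:
play_rows(plan=[[1,[0,0.05,0.005],0],[1,[0,0.1,0.01],0],[1,[0,0.15,0.015],0],[1,[0,0.2,0.02],0],[1,[0,0.24,0.021],0]])

```text
time_s: 2.5
tool_pos: [0.5709, 0.2426, 0.2386]
tcp_rot: [-0.0, 0.707, 0.0, 0.707]
contact_force: [-0.8, -0.6, -0.2]
width: 1.0
```

```bash
python3 - <<'E'
from fit import *
s=env.sense(); print(s["time_s"],s["tool_pos"],s["tcp_rot"])
c=optics.calibration("wrist"); im=optics.read_camera("wrist"); save("wrist1",im)
for d in optics.cut_out("wrist","drum")[:3]: print(d["confidence"],d["extent"], fit([(c,np.array(d["extent"],float)+[0,0,1,1])],(.571,.29),.025,.08))
for t,z in(("drum",0),("sleeve",0),("seat",.02),("spindle_tip",.13)):
  for d in optics.spot_point("wrist",t)[:3]: print(t,d["confidence"],d["pixel"],onz(c,d["pixel"],z))
E
```

```text
2.5 [0.5709 0.2426 0.2386] [-0.0002  0.7071  0.0004  0.7071]
0.92 [287.4, 138.2, 347.3, 196.8] (array([0.5681, 0.2908]), np.float64(2.530959943131876))
0.77 [380.5, 16.9, 465.7, 102.0] (array([0.6523, 0.3725]), np.float64(1.6074829620596063))
drum 0.87 [408.3, 69.9] [0.6526 0.3752 0.    ]
drum 0.85 [318.1, 161.5] [0.5677 0.2909 0.    ]
sleeve 0.79 [161.5, 114.2] [0.416  0.3356 0.    ]
seat 0.66 [309.8, 393.0] [0.558 0.031 0.02 ]
seat 0.19 [488.2, 195.6] [0.7342 0.26   0.02  ]
```

View pics/wrist1.png

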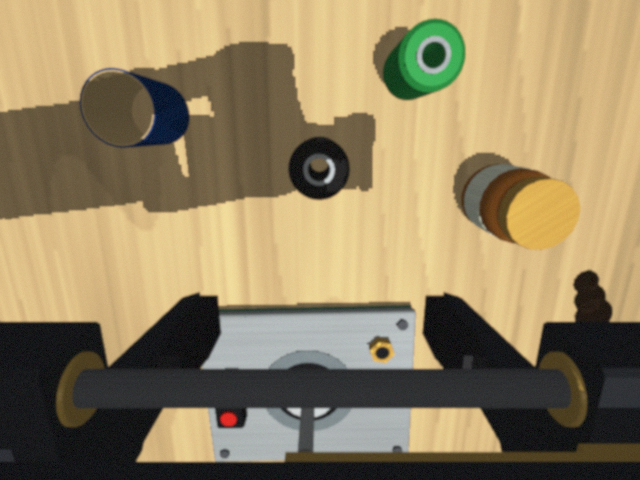

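Wrist view: black drum top at (319,168), axis at (0.568, 0.291). The green look-alike is at (434,55), the whole sleeve's rim at (117,107), and the jar at (542,213). Lowering over the drum.

Emit:
play_rows(plan=[[1,[0.02,0.048,-0.003],0],[1,[0.06,0.048,-0.003],0],[1,[0.11,0.048,-0.003],0],[1,[0.15,0.048,-0.003],0],[1,[0.185,0.048,-0.003],0]])

```text
time_s: 3.3
tool_pos: [0.568, 0.2852, 0.0519]
tcp_rot: [0.001, 0.708, -0.001, 0.707]
contact_force: [0.9, -0.2, -0.8]
width: 0.999
```

Emit:
play_rows(plan=[[0.5,[0,0,0],0],[0.5,[0,0,0],0],[0.5,[0,0,0],0],[0.5,[0,0,0],0],[0.5,[0,0,0],0]])

```text
time_s: 3.8
tool_pos: [0.5686, 0.2853, 0.0534]
tcp_rot: [0.001, 0.707, -0.001, 0.708]
contact_force: [0.8, -0.6, 2.5]
width: 0.569
```

Emit:
play_rows(plan=[[0.8,[0,0,0],0],[0.8,[0,0.003,0],8],[0.8,[0,0.006,0],16],[0.8,[0,0.006,0],24],[0.8,[0,0.006,0],32]])

```text
time_s: 4.3
tool_pos: [0.5686, 0.2915, 0.0538]
tcp_rot: [0.198, 0.678, -0.198, 0.679]
contact_force: [0.1, -0.0, 0.7]
width: 0.799
```

Emit:
play_rows(plan=[[0.8,[0,0,0],8],[0.8,[0,0,0],16],[0.8,[0,0,0],24],[0.8,[0,0,0],32],[0.8,[0,0,0],40]])

```text
time_s: 4.8
tool_pos: [0.5687, 0.2916, 0.0542]
tcp_rot: [0.42, 0.569, -0.419, 0.57]
contact_force: [0.9, 0.2, -0.1]
width: 0.797
```

```bash
cat > st.py <<'E'
from h import *
from scipy.spatial.transform import Rotation as R
s=env.sense(); M=R.from_quat(s["tcp_rot"]).as_matrix()
print(s["time_s"],s["tool_pos"],"F",s["contact_force"],"w",s["width"],"q5",s["qpos"][5]); print("jaw z ang",np.degrees(np.arctan2(M[1,2],M[0,2])),"\n",M)
E
python3 st.py
```

```text
4.8 [0.5687 0.2916 0.0542] F [ 0.9399  0.1694 -0.1134] w 0.7972799375623075 q5 1.5601431184680232
jaw z ang -72.81216035422831 
 [[ 0.0021  0.9553  0.2955]
 [ 0.0002  0.2955 -0.9553]
 [-1.      0.0021  0.0005]]
```

Emit:
play_rows(plan=[[0.8,[0.003,0,0],8.5],[0.8,[0.003,0,0],17],[0.4,[0.003,0,0],17],[0.4,[0.003,0,0],17],[0.4,[0.003,0,0],17]])

```text
time_s: 5.3
tool_pos: [0.5688, 0.2916, 0.0514]
tcp_rot: [0.499, 0.501, -0.498, 0.502]
contact_force: [-1.2, -0.8, 1.6]
width: 0.561
```

Emit:
play_rows(plan=[[0.4,[0,0,0],0],[0.4,[-0.03,0,0],0],[0.4,[-0.07,0,0],0],[0.4,[-0.11,0,0],0],[0.4,[-0.15,0,0],0]])

```text
time_s: 5.8
tool_pos: [0.568, 0.2915, 0.2027]
tcp_rot: [0.498, 0.502, -0.498, 0.502]
contact_force: [0.2, -0.2, -1.7]
width: 0.564
```

```bash
python3 st.py
```

```text
5.8 [0.568  0.2915 0.2027] F [ 0.183  -0.2199 -1.6872] w 0.5639878726246654 q5 1.852280757719737
jaw z ang -89.54755617154508 
 [[ 0.0016  1.      0.0079]
 [-0.0001  0.0079 -1.    ]
 [-1.      0.0016  0.0001]]
```

Emit:
play_rows(plan=[[0.4,[-0.02,-0.01,0.05],0],[0.4,[-0.03,-0.03,0.1],0],[0.4,[-0.03,-0.05,0.15],0],[0.4,[-0.03,-0.07,0.2],0],[0.4,[-0.03,-0.078,0.24],0]])

```text
time_s: 6.3
tool_pos: [0.4922, 0.0575, 0.2327]
tcp_rot: [0.498, 0.502, -0.497, 0.503]
contact_force: [0.9, -1.0, -2.5]
width: 0.561
```

Emit:
play_rows(plan=[[0.4,[0,0,0.02],0],[0.4,[0,0,0.02],0],[0.4,[0,0,0.02],0],[0.4,[0,0,0.02],0],[0.4,[0,0,0.02],0]])

```text
time_s: 6.8
tool_pos: [0.4925, 0.0386, 0.2325]
tcp_rot: [0.497, 0.503, -0.497, 0.503]
contact_force: [-0.7, -0.1, -2.1]
width: 0.567
```

```bash
python3 st.py; python3 - <<'E'
from fit import *
c=optics.calibration("wrist"); im=optics.read_camera("wrist"); save("wrist2",im)
np.save("c2.npy",c,allow_pickle=True)
for t,z in(("seat",.022),("spindle_tip",.13)):
  for d in optics.spot_point("wrist",t)[:2]: print(t,d["confidence"],d["pixel"],onz(c,d["pixel"],z))
s=optics.read_camera("scene");b=optics.read_camera("side")
save("sc2",s);save("sd2",b)
E
```

```text
6.8 [0.4925 0.0386 0.2325] F [-0.716  -0.1125 -2.0573] w 0.5670219213771441 q5 1.3964662062123565
jaw z ang -89.30641627449212 
 [[ 0.0011  0.9999  0.0121]
 [ 0.0002  0.0121 -0.9999]
 [-1.      0.0011 -0.0002]]
seat 0.63 [331.0, 143.7] [0.5579 0.0317 0.022 ]
spindle_tip 0.66 [333.7, 151.4] [0.556  0.0325 0.13  ]
```

View pics/wrist2.png

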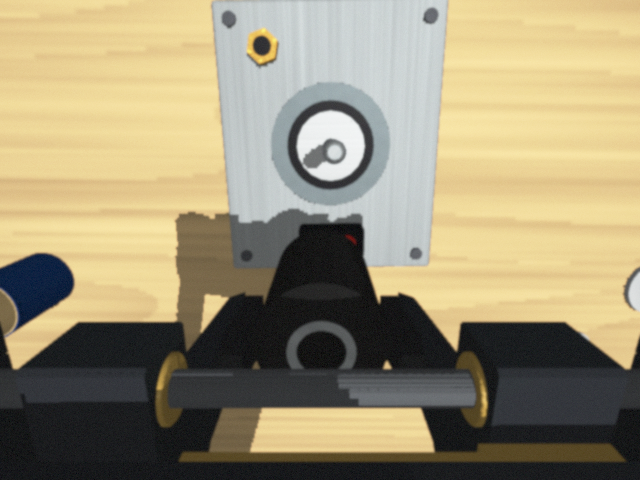

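```bash
python3 - <<'E'
from fit import *
c=np.load("c2.npy",allow_pickle=True).item(); im=cv2.imread("pics/wrist2.png"); g=cv2.cvtColor(im,cv2.COLOR_BGR2GRAY)
tcp=np.array([.4925,.0386,.2325]); print("bore top pred",proj(c,tcp+[0,0,.029]),proj(c,tcp+[0.009,0,.029]))
def ell(mask,near,lo,hi):
    for k in cv2.findContours(mask,cv2.RETR_LIST,cv2.CHAIN_APPROX_NONE)[0]:
        if len(k)>=12:
            e=cv2.fitEllipse(k)
            if np.hypot(*(np.array(e[0])-near))<12 and lo<e[1][0]<hi: yield e
for th in(50,70,90): 
    for e in ell((g<th).astype(np.uint8),(331,145),55,110): print("throat",th,e,onz(c,e[0],.026))
for th in (60,80,100):
    for e in ell((g>th).astype(np.uint8),(321,349),25,90): print("bore",th,e)
for (x0,y0,w,h,n) in((300,115,70,70,"tip"),(275,310,100,70,"bore")):
    cv2.imwrite(f"pics/{n}2.png",cv2.resize(im[y0:y0+h,x0:x0+w],None,fx=8,fy=8,interpolation=cv2.INTER_CUBIC))
a=cv2.imread("pics/tip2.png");b=cv2.resize(cv2.imread("pics/bore2.png"),(800,560))[:, :700]
cv2.imwrite("pics/both2.png",cv2.resize(np.hstack([a,b[:, :]]),(800,370)))
for z in(.13,.134): print(onz(c,(334.5,151.5),z))
E
```

```text
bore top pred [324.0024 351.9876] [324.3815 329.4721]
throat 50 ((333.7259826660156, 143.1404266357422), (81.59587860107422, 86.61988830566406), 49.38835906982422) [0.5586 0.0293 0.026 ]
throat 70 ((330.3492126464844, 145.0262451171875), (71.7158203125, 74.0549087524414), 6.022092819213867) [0.5569 0.0323 0.026 ]
throat 70 ((329.9501953125, 144.68487548828125), (82.6375732421875, 85.56841278076172), 4.388186454772949) [0.5572 0.0327 0.026 ]
throat 90 ((330.3265686035156, 145.10707092285156), (70.7294692993164, 73.22476196289062), 5.577315330505371) [0.5568 0.0323 0.026 ]
throat 90 ((330.0093078613281, 144.62835693359375), (83.92607116699219, 86.9417495727539), 4.033605098724365) [0.5572 0.0326 0.026 ]
bore 60 ((320.8657531738281, 349.94635009765625), (53.560791015625, 64.92200469970703), 90.00989532470703)
bore 80 ((320.9299011230469, 350.40325927734375), (52.33433532714844, 63.21424102783203), 90.06722259521484)
[0.556 0.032 0.13 ]
[0.5561 0.0321 0.134 ]
```

View pics/both2.png

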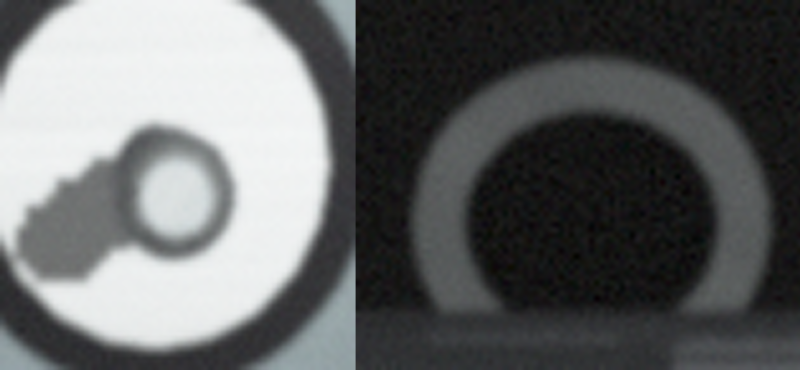

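```bash
python3 - <<'E'
from fit import *
im=cv2.imread("pics/wrist0.png"); g=cv2.cvtColor(im,cv2.COLOR_BGR2GRAY)
T=np.array([[1,-.0004,-.0007,.5498],[.0005,.957,.2902,.0761],[.0005,-.2902,.957,.3846],[0,0,0,1]])
c0=dict(fx=374.404,fy=374.404,cx=321.238,cy=246.059,world_from_camera=T)
c2=np.load("c2.npy",allow_pickle=True).item()
for th in(40,50,60,70):
    for k in cv2.findContours((g<th).astype(np.uint8),cv2.RETR_LIST,cv2.CHAIN_APPROX_NONE)[0]:
        if len(k)>40:
            e=cv2.fitEllipse(k)
            if np.hypot(e[0][0]-328,e[0][1]-180)<12 : print("throat0",th,e,onz(c0,e[0],.026))
a=cv2.resize(im[165:235,295:365],None,fx=5,fy=5,interpolation=cv2.INTER_CUBIC)
b=cv2.resize(cv2.imread("pics/wrist2.png")[115:185,300:370],None,fx=5,fy=5,interpolation=cv2.INTER_CUBIC)
cv2.imwrite("pics/tips.png",np.hstack([a,b]))
# two-view solve: pixel bias (du,dv) common, points X
from scipy.optimize import least_squares
def solve(p0,p2,z):
    f=lambda v: np.r_[proj(c0,[v[0],v[1],z])+v[2:]-p0, proj(c2,[v[0],v[1],z])+v[2:]-p2]
    return least_squares(f,[.556,.032,0,0]).x
print("throat",solve(np.array([327.9,179.5]),np.array([330.1,144.8]),.026))
print("tip",solve(np.array([331.5,200.5]),np.array([334.6,153.4]),.13))
E
```

```text
throat0 40 ((327.1637878417969, 177.5657501220703), (74.57124328613281, 76.66323852539062), 69.46730041503906) [0.5556 0.0352 0.026 ]
throat0 50 ((327.1874084472656, 178.14639282226562), (76.50897979736328, 77.28716278076172), 66.0951156616211) [0.5557 0.0347 0.026 ]
throat0 60 ((327.293701171875, 180.275634765625), (65.97590637207031, 69.67523193359375), 177.98446655273438) [0.5558 0.0327 0.026 ]
throat0 60 ((327.1558532714844, 177.10337829589844), (81.20824432373047, 84.47776794433594), 79.2353286743164) [0.5556 0.0357 0.026 ]
throat0 70 ((327.5382080078125, 185.72459411621094), (15.218219757080078, 18.9680118560791), 177.27638244628906) [0.556  0.0275 0.026 ]
throat0 70 ((327.25836181640625, 180.1715087890625), (65.20171356201172, 68.9461669921875), 1.707152247428894) [0.5557 0.0328 0.026 ]
throat0 70 ((325.1330871582031, 170.71360778808594), (91.66265869140625, 107.96367645263672), 78.5504379272461) [0.5537 0.0416 0.026 ]
throat [ 0.5563  0.0326  0.0506 -0.8712]
tip [0.556  0.0329 1.4835 1.933 ]
```

View pics/tips.png

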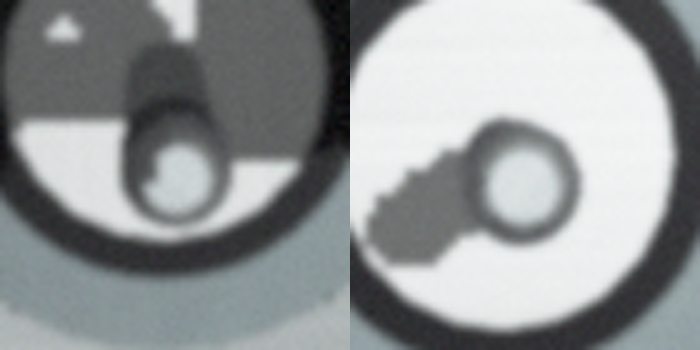

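Both views agree on the spindle axis: tip (335,152) in this view and (331,200) in the first, with the throat ring at (330,145). That puts the axis at (0.556, 0.032). The bore ring at (321,350) sits in the grip's midplane, so I'll move over the spindle.

Emit:
play_rows(plan=[[0.4,[0,0.03,0.004],0],[0.4,[0,0.0634,0.0074],0],[0.4,[0,0.0634,0.0074],0],[0.4,[0.015,0.0634,0.0074],0],[0.4,[0.03,0.0634,0.0074],0]])

```text
time_s: 7.55
tool_pos: [0.5558, 0.0314, 0.2023]
tcp_rot: [0.498, 0.502, -0.497, 0.503]
contact_force: [-0.3, 0.0, -2.6]
width: 0.56
```

```bash
python3 st.py; python3 - <<'E'
from h import *
s=optics.read_camera("scene");b=optics.read_camera("side")
a=[cv2.resize(i[y:y+130,x:x+130],(400,400),interpolation=cv2.INTER_CUBIC) for i,x,y in((s,250,150),(b,265,130))]
save("hov",np.hstack(a))
E
```

```text
7.55 [0.5558 0.0314 0.2023] F [-0.3339  0.0377 -2.618 ] w 0.560221353287483 q5 1.403199048316655
jaw z ang -89.35695431389652 
 [[ 0.0015  0.9999  0.0112]
 [-0.      0.0112 -0.9999]
 [-1.      0.0015  0.    ]]
```

View pics/hov.png

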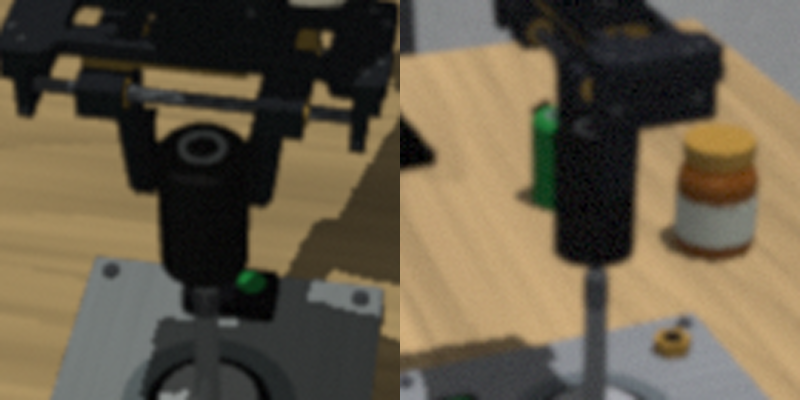

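The drum bottom sits centred over the spindle in both views (scene crop 204 against 207, side crop 596 against 597). Lowering in steps.

Emit:
play_rows(plan=[[0.4,[0.008,0,-0.0006],0],[0.4,[0.016,0,-0.0006],0],[0.4,[0.024,0,-0.0006],0],[0.4,[0.032,0,-0.0006],0],[0.4,[0.038,0,-0.0006],0]])

```text
time_s: 8.15
tool_pos: [0.5547, 0.0321, 0.1623]
tcp_rot: [0.497, 0.504, -0.498, 0.502]
contact_force: [-0.1, 0.4, -0.7]
width: 0.559
```

Emit:
play_rows(plan=[[0.4,[0.006,0,0],0],[0.4,[0.012,0,0],0],[0.4,[0.018,0,0],0],[0.4,[0.024,0,0],0],[0.4,[0.03,0,0],0]])

```text
time_s: 8.65
tool_pos: [0.5546, 0.0321, 0.1319]
tcp_rot: [0.497, 0.504, -0.498, 0.502]
contact_force: [0.4, -0.5, -0.9]
width: 0.566
```

Emit:
play_rows(plan=[[0.4,[0.009,0,0],0],[0.4,[0.018,0,0],0],[0.4,[0.027,0,0],0],[0.4,[0.036,0,0],0],[0.4,[0.044,0,0],0]])

```text
time_s: 9.15
tool_pos: [0.5546, 0.032, 0.087]
tcp_rot: [0.497, 0.504, -0.498, 0.502]
contact_force: [1.3, -1.0, -1.0]
width: 0.563
```

Emit:
play_rows(plan=[[0.4,[0.002,0,0],0],[0.4,[0.004,0,0],0],[0.4,[0.006,0,0],0],[0.4,[0.008,0,0],0],[0.4,[0.01,0,0],0]])

```text
time_s: 9.65
tool_pos: [0.5546, 0.032, 0.0772]
tcp_rot: [0.497, 0.503, -0.498, 0.502]
contact_force: [-3.7, -3.3, 19.1]
width: 0.562
```

```bash
python3 st.py
```

```text
9.65 [0.5546 0.032  0.0772] F [-3.6551 -3.2717 19.1043] w 0.5619515579057438 q5 1.4042759518772963
jaw z ang -89.36656836201675 
 [[-0.0023  0.9999  0.0111]
 [ 0.0003  0.0111 -0.9999]
 [-1.     -0.0023 -0.0004]]
```

Emit:
play_rows(plan=[[0.4,[0.0005,0,0],0],[0.4,[0.0005,0,0],0],[0.4,[0.0005,0,0],0],[0.4,[0.0005,0,0],0],[0.4,[0.0005,0,0],0]])

```text
time_s: 10.15
tool_pos: [0.5547, 0.032, 0.0773]
tcp_rot: [0.497, 0.503, -0.498, 0.502]
contact_force: [-2.5, -0.1, 5.9]
width: 0.564
```

Emit:
play_rows(plan=[[0.4,[-0.0005,0,0],0],[0.4,[-0.0005,0,0],0],[0.8,[-0.0005,0,0],0],[0.8,[-0.0005,0,0],0],[0.8,[-0.0005,0,0],0]])

```text
time_s: 10.65
tool_pos: [0.5547, 0.032, 0.0778]
tcp_rot: [0.497, 0.503, -0.498, 0.502]
contact_force: [0.6, 0.1, 0.0]
width: 0.792
```

Emit:
play_rows(plan=[[0.8,[-0.03,0,0],0],[0.85,[-0.07,0,0],0],[0.9,[-0.11,0,0],0],[1,[-0.14,0,0],0],[1,[-0.155,-0.02,0],0]])

```text
time_s: 11.15
tool_pos: [0.5364, 0.0316, 0.2354]
tcp_rot: [0.498, 0.502, -0.497, 0.504]
contact_force: [0.5, -0.3, 0.5]
width: 0.998
```

```bash
python3 st.py; python3 - <<'E'
from fit import *
c=optics.calibration("wrist"); im=optics.read_camera("wrist"); b=optics.read_camera("side"); s=optics.read_camera("scene")
np.save("c3.npy",c,allow_pickle=True); save("w3",im); save("sd3",b); save("sc3",s)
save("chk3",np.hstack([cv2.resize(i[y:y+120,x:x+120],(400,400),interpolation=cv2.INTER_CUBIC) for i,x,y in((b,265,170),(s,255,200))]))
for n in("side","scene"):
    k=optics.calibration(n)
    for z,r in((.1335,.0045),(.1055,.021),(.1015,.025),(.026,.025)): print(n,z,ext(k,cyl(.556,.032,z,r,0)).round(1))
E
```

```text
11.15 [0.5364 0.0316 0.2354] F [ 0.484  -0.3202  0.5139] w 0.9976673735646914 q5 1.3978574107188957
jaw z ang -89.35871917762289 
 [[ 0.0031  0.9999  0.0112]
 [-0.0004  0.0112 -0.9999]
 [-1.      0.0031  0.0004]]
side 0.1335 [325.6 216.3 330.3 218.6]
side 0.1055 [316.9 224.5 338.7 235.8]
side 0.1015 [314.9 225.2 340.7 238.8]
side 0.026 [315.1 256.5 339.8 271. ]
scene 0.1335 [313.9 238.1 319.1 241.8]
scene 0.1055 [305.1 242.4 328.5 259.6]
scene 0.1015 [302.9 242.4 330.7 262.8]
scene 0.026 [304.4 269.2 330.5 289.4]
```

View pics/chk3.png

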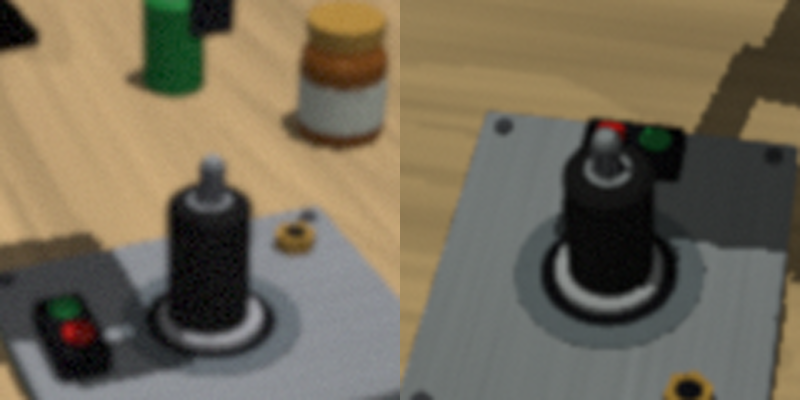

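```bash
python3 - <<'E'
from fit import *
for n,f,x in(("side","sd3",328),("scene","sc3",317)):
    g=cv2.imread(f"pics/{f}.png",0); 
    r0,r1=(212,282) if n=="side" else (232,300)
    print(n); print([(r,int(g[r,x-1:x+2].mean())) for r in range(r0,r1)])
    k=optics.calibration(n)
    print([(z,proj(k,[.556,.032,z]).round(1)) for z in(.13,.1335,.1055)])
    print("edges at mid row", [int(v) for v in g[(r0+r1)//2+6,x-20:x+21]])
E
```

```text
side
[(212, 161), (213, 160), (214, 161), (215, 159), (216, 152), (217, 142), (218, 127), (219, 106), (220, 88), (221, 70), (222, 57), (223, 54), (224, 51), (225, 51), (226, 51), (227, 51), (228, 51), (229, 55), (230, 66), (231, 81), (232, 86), (233, 69), (234, 42), (235, 32), (236, 30), (237, 24), (238, 21), (239, 17), (240, 16), (241, 17), (242, 23), (243, 16), (244, 12), (245, 18), (246, 14), (247, 15), (248, 16), (249, 18), (250, 19), (251, 13), (252, 21), (253, 12), (254, 18), (255, 17), (256, 17), (257, 17), (258, 14), (259, 14), (260, 15), (261, 14), (262, 13), (263, 16), (264, 16), (265, 17), (266, 18), (267, 14), (268, 22), (269, 48), (270, 91), (271, 126), (272, 132), (273, 110), (274, 78), (275, 52), (276, 45), (277, 73), (278, 98), (279, 106), (280, 107), (281, 109)]
[(0.13, array([327.9, 219.1])), (0.1335, array([327.9, 217.5])), (0.1055, array([327.8, 230. ]))]
edges at mid row [142, 136, 133, 129, 122, 116, 92, 62, 33, 10, 8, 14, 16, 14, 11, 22, 15, 14, 18, 5, 17, 16, 20, 18, 21, 13, 14, 17, 22, 15, 34, 58, 95, 114, 122, 129, 130, 135, 142, 138, 141]
scene
[(232, 133),
[... 290 characters left out ...]
, (259, 19), (260, 19), (261, 18), (262, 16), (263, 10), (264, 10), (265, 8), (266, 6), (267, 9), (268, 7), (269, 10), (270, 9), (271, 8), (272, 8), (273, 10), (274, 8), (275, 9), (276, 9), (277, 9), (278, 10), (279, 8), (280, 8), (281, 10), (282, 10), (283, 8), (284, 8), (285, 9), (286, 8), (287, 13), (288, 46), (289, 93), (290, 130), (291, 131), (292, 109), (293, 70), (294, 33), (295, 14), (296, 18), (297, 41), (298, 71), (299, 86)]
[(0.13, array([316.5, 241.4])), (0.1335, array([316.5, 240. ])), (0.1055, array([316.8, 250.9]))]
edges at mid row [87, 88, 85, 75, 54, 33, 22, 27, 17, 9, 6, 7, 9, 13, 9, 10, 12, 8, 11, 7, 8, 10, 10, 9, 8, 7, 6, 11, 7, 5, 7, 10, 8, 10, 10, 4, 7, 22, 39, 64, 76]
```

The drum looks home: the bush ring edge is at row 233.3 side and 255.8 scene, against 233.2 and 255.8 predicted for its top at 105.5 mm, with the tip about 28 mm above. Now the sleeve.

Emit:
play_rows(plan=[[1,[0,-0.017,-0.045],0],[1,[0,-0.034,-0.09],0],[1,[0,-0.051,-0.135],0],[1,[0,-0.068,-0.18],0],[1,[0,-0.085,-0.225],0]])

```text
time_s: 11.8
tool_pos: [0.4466, 0.2576, 0.2321]
tcp_rot: [0.497, 0.503, -0.498, 0.502]
contact_force: [0.9, -0.1, 0.6]
width: 1.001
```

Emit:
play_rows(plan=[[1,[0,-0.016,-0.038],0],[1,[0,-0.032,-0.078],0],[1,[0,-0.032,-0.078],0],[1,[0,-0.032,-0.078],0],[1,[0,-0.032,-0.078],0]])

```text
time_s: 12.3
tool_pos: [0.4143, 0.3346, 0.2313]
tcp_rot: [0.496, 0.503, -0.499, 0.502]
contact_force: [0.1, 0.3, -0.3]
width: 0.999
```

```bash
python3 st.py; python3 - <<'E'
from fit import *
c=optics.calibration("wrist"); im=optics.read_camera("wrist"); save("w4",im)
for d in optics.cut_out("wrist","sleeve")[:3]: print(d["confidence"],d["extent"], fit([(c,np.array(d["extent"],float)+[0,0,1,1])],(.416,.334),.029,.078))
c=np.load("c3.npy",allow_pickle=True).item(); g=cv2.imread("pics/w3.png",0); print("drumtop pred",proj(c,[.5547,.032,.1055]))
for th in (50,60,80,100):
  for k in cv2.findContours((g>th).astype(np.uint8),cv2.RETR_LIST,cv2.CHAIN_APPROX_NONE)[0]:
    if len(k)>30:
        e=cv2.fitEllipse(k); p=proj(c,[.5547,.032,.1055])
        if np.hypot(*(np.array(e[0])-p))<12 and e[1][0]<150: print(th,e,onz(c,e[0],.1055))
E
```

```text
12.3 [0.4143 0.3346 0.2313] F [ 0.1344  0.2606 -0.2979] w 0.9991475746927476 q5 2.017803418447648
jaw z ang -89.44410808466748 
 [[-0.0031  0.9999  0.0097]
 [-0.0013  0.0097 -1.    ]
 [-1.     -0.0031  0.0012]]
0.62 [286.9, 181.3, 360.3, 260.1] (array([0.4134, 0.3331]), np.float64(1.975570657225262))
drumtop pred [322.3704 212.1695]
50 ((321.2135925292969, 212.60958862304688), (35.18492126464844, 35.59915542602539), 71.64275360107422) [0.5544 0.0329 0.1055]
60 ((321.151123046875, 212.60623168945312), (34.61685562133789, 34.910308837890625), 92.86175537109375) [0.5544 0.0329 0.1055]
80 ((318.85894775390625, 210.82760620117188), (16.576400756835938, 24.28394889831543), 69.5558090209961) [0.5557 0.0346 0.1055]
80 ((321.2118225097656, 212.54168701171875), (33.344825744628906, 34.0598030090332), 87.01648712158203) [0.5544 0.0329 0.1055]
100 ((320.9856262207031, 212.658447265625), (29.875972747802734, 31.11670684814453), 120.70304107666016) [0.5543 0.033  0.1055]
```

Emit:
play_rows(plan=[[1,[0.04,0,0],0],[1,[0.08,0,0],0],[1,[0.12,0,0],0],[1,[0.155,0,0],0],[1,[0.181,0,0],0]])

```text
time_s: 12.9
tool_pos: [0.414, 0.3329, 0.0487]
tcp_rot: [0.497, 0.502, -0.5, 0.501]
contact_force: [0.2, 0.6, 0.2]
width: 1.001
```

Emit:
play_rows(plan=[[0.55,[0,0,0],0],[0.55,[0,0,0],0],[0.55,[0,0,0],0],[0.55,[0,0,0],0],[0.55,[0,0,0],0]])

```text
time_s: 13.4
tool_pos: [0.4148, 0.3331, 0.0502]
tcp_rot: [0.498, 0.502, -0.499, 0.502]
contact_force: [0.5, -1.2, 6.6]
width: 0.659
```

Emit:
play_rows(plan=[[0.9,[0,0,0],0],[0.9,[0,0,0],-8],[0.9,[0,0,0],-16],[0.9,[0,0,0],-24],[0.9,[0,0,0],-32]])

```text
time_s: 13.9
tool_pos: [0.4148, 0.3332, 0.0505]
tcp_rot: [0.339, 0.621, -0.339, 0.62]
contact_force: [0.4, 0.1, -1.1]
width: 0.9
```

Emit:
play_rows(plan=[[0.9,[0,0,0],-8],[0.9,[0,0,0],-16],[0.9,[0,0,0],-24],[0.9,[0,0,0],-32],[0.9,[0,0,0],-40]])

```text
time_s: 14.4
tool_pos: [0.4148, 0.3333, 0.0508]
tcp_rot: [0.104, 0.7, -0.104, 0.699]
contact_force: [0.5, 0.1, -0.5]
width: 0.897
```

```bash
python3 st.py
```

```text
14.4 [0.4148 0.3333 0.0508] F [ 0.5411  0.1063 -0.4742] w 0.8971427623215694 q5 0.749487783853969
jaw z ang -16.926944053926476 
 [[-0.0008  0.2912  0.9567]
 [-0.0002  0.9567 -0.2912]
 [-1.     -0.0004 -0.0007]]
```

Emit:
play_rows(plan=[[0.9,[0.0015,0,0],-8.5],[0.9,[0.0015,0,0],-17],[0.55,[0.0015,0,0],-17],[0.55,[0.0015,0,0],-17],[0.55,[0.0015,0,0],-17]])

```text
time_s: 14.9
tool_pos: [0.4148, 0.3334, 0.0494]
tcp_rot: [0.001, 0.707, -0.001, 0.707]
contact_force: [0.2, -0.7, 0.8]
width: 0.663
```

Emit:
play_rows(plan=[[0.55,[0,0,0],0],[0.55,[-0.03,0,0],0],[0.55,[-0.08,0,0],0],[0.55,[-0.13,0,0],0],[0.55,[-0.17,0,0],0]])

```text
time_s: 15.4
tool_pos: [0.4148, 0.3334, 0.2223]
tcp_rot: [0.001, 0.707, -0.001, 0.708]
contact_force: [-0.1, 0.2, -0.2]
width: 0.663
```

```bash
python3 st.py
```

```text
15.4 [0.4148 0.3334 0.2223] F [-0.0862  0.1671 -0.1882] w 0.6626018598148183 q5 0.45723145796584774
jaw z ang -0.17353606610346212 
 [[ 0.0012  0.003   1.    ]
 [ 0.0009  1.     -0.003 ]
 [-1.      0.0009  0.0012]]
```

Emit:
play_rows(plan=[[0.55,[0,-0.045,0.021],0],[0.55,[0,-0.09,0.042],0],[0.55,[0,-0.135,0.063],0],[0.55,[0,-0.18,0.084],0],[0.55,[0,-0.225,0.105],0]])

```text
time_s: 15.9
tool_pos: [0.5195, 0.1061, 0.2223]
tcp_rot: [0.002, 0.707, -0.001, 0.708]
contact_force: [0.4, -0.2, 0.1]
width: 0.666
```

Emit:
play_rows(plan=[[0.55,[0,-0.02,0.01],0],[0.55,[0,-0.045,0.022],0],[0.55,[0,-0.06,0.03],0],[0.55,[0,-0.06,0.03],0],[0.55,[0,-0.06,0.03],0]])

```text
time_s: 16.4
tool_pos: [0.5489, 0.0467, 0.2221]
tcp_rot: [0.002, 0.707, -0.001, 0.707]
contact_force: [0.0, 0.0, -0.1]
width: 0.658
```

```bash
python3 st.py
```

```text
16.4 [0.5489 0.0467 0.2221] F [ 0.0245  0.0113 -0.0886] w 0.6584693596597797 q5 -0.12619649640298974
jaw z ang -0.2753210129594168 
 [[ 0.0007  0.0048  1.    ]
 [ 0.0014  1.     -0.0048]
 [-1.      0.0014  0.0007]]
```

Emit:
play_rows(plan=[[0.55,[0,-0.0147,0.0063],0],[0.55,[0,-0.0147,0.0063],0],[0.55,[0.01,-0.0147,0.0063],0],[0.55,[0.02,-0.0147,0.0063],0],[0.55,[0.03,-0.0147,0.0063],0]])

```text
time_s: 16.9
tool_pos: [0.5548, 0.0323, 0.1909]
tcp_rot: [0.002, 0.707, -0.001, 0.707]
contact_force: [-0.2, -0.2, -0.6]
width: 0.661
```

```bash
python3 st.py; python3 - <<'E'
from fit import *
b=optics.read_camera("side"); s=optics.read_camera("scene"); w=optics.read_camera("wrist")
save("chk5",np.hstack([cv2.resize(i[y:y+h,x:x+h],(400,400),interpolation=cv2.INTER_CUBIC) for i,x,y,h in((b,275,150,110),(s,260,170,110))]))
save("w5",w)
E
```

```text
16.9 [0.5548 0.0323 0.1909] F [-0.2216 -0.1929 -0.6436] w 0.6614545535361992 q5 -0.15134866930746518
jaw z ang -0.2582277697038779 
 [[-0.0003  0.0045  1.    ]
 [ 0.0016  1.     -0.0045]
 [-1.      0.0016 -0.0003]]
```

View pics/chk5.png

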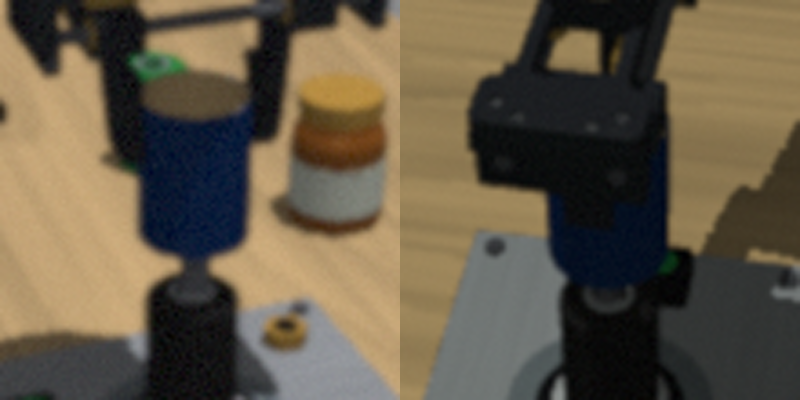

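The sleeve is centred over the drum in both views (side crop x 193 and 193, scene crop 609 and 609). Lowering.

Emit:
play_rows(plan=[[0.55,[0.007,0,0],0],[0.55,[0.014,0,0],0],[0.55,[0.021,0,0],0],[0.55,[0.027,0,0],0],[0.55,[0.032,0,0],0]])

```text
time_s: 17.55
tool_pos: [0.5547, 0.0323, 0.1585]
tcp_rot: [0.002, 0.708, -0.001, 0.707]
contact_force: [-0.4, 0.3, -0.8]
width: 0.666
```

Emit:
play_rows(plan=[[0.55,[0.003,0,0],0],[0.55,[0.006,0,0],0],[0.55,[0.009,0,0],0],[0.55,[0.012,0,0],0],[0.55,[0.015,0,0],0]])

```text
time_s: 18.05
tool_pos: [0.5547, 0.0323, 0.1434]
tcp_rot: [0.002, 0.708, -0.001, 0.707]
contact_force: [-1.1, -0.4, -1.8]
width: 0.661
```

Emit:
play_rows(plan=[[0.55,[0.008,0,0],0],[0.55,[0.016,0,0],0],[0.55,[0.024,0,0],0],[0.55,[0.032,0,0],0],[0.55,[0.04,0,0],0]])

```text
time_s: 18.55
tool_pos: [0.5545, 0.0323, 0.1026]
tcp_rot: [0.002, 0.708, -0.001, 0.707]
contact_force: [0.2, 0.5, 0.2]
width: 0.664
```

Emit:
play_rows(plan=[[0.55,[0.005,0,0],0],[0.55,[0.01,0,0],0],[0.55,[0.015,0,0],0],[0.55,[0.02,0,0],0],[0.55,[0.023,0,0],0]])

```text
time_s: 19.05
tool_pos: [0.5544, 0.0324, 0.0792]
tcp_rot: [0.002, 0.708, -0.001, 0.706]
contact_force: [0.4, -0.6, 0.8]
width: 0.664
```

Emit:
play_rows(plan=[[0.55,[0.001,0,0],0],[0.55,[0.002,0,0],0],[0.55,[0.003,0,0],0],[0.55,[0.004,0,0],0],[0.55,[0.005,0,0],0]])

```text
time_s: 19.55
tool_pos: [0.5546, 0.0325, 0.0753]
tcp_rot: [0.002, 0.707, -0.001, 0.707]
contact_force: [-6.8, 0.8, 18.1]
width: 0.663
```

Contact came with the sleeve's lower end at 25.9 mm, the same face as the drum. Easing off and releasing.

Emit:
play_rows(plan=[[0.55,[0.0002,0,0],0],[0.55,[0.0002,0,0],0],[0.55,[0,0,0],0],[0.55,[0,0,0],0],[0.55,[0,0,0],0]])

```text
time_s: 20.05
tool_pos: [0.5548, 0.0325, 0.0754]
tcp_rot: [0.002, 0.707, -0.001, 0.707]
contact_force: [-0.3, 0.8, 3.8]
width: 0.659
```

Emit:
play_rows(plan=[[0.9,[0,0,0],0],[0.9,[0,0,0],0],[0.9,[0,0,0],0],[0.9,[0,0,0],0],[0.9,[0,0,0],0]])

```text
time_s: 20.55
tool_pos: [0.5547, 0.0325, 0.0753]
tcp_rot: [0.002, 0.707, -0.001, 0.707]
contact_force: [-0.0, 0.5, -0.3]
width: 0.902
```

Emit:
play_rows(plan=[[0.9,[-0.03,0,0],0],[0.9,[-0.07,0,0],0],[0.9,[-0.11,0,0],0],[0.9,[-0.14,0,0],0],[0.9,[-0.16,0,0],0]])

```text
time_s: 21.05
tool_pos: [0.5551, 0.0322, 0.2378]
tcp_rot: [0.002, 0.706, -0.001, 0.708]
contact_force: [0.6, 0.2, -0.3]
width: 0.896
```

```bash
python3 st.py; python3 - <<'E'
from fit import *
c=optics.calibration("wrist"); w=optics.read_camera("wrist"); save("w6",w); np.save("c6.npy",c,allow_pickle=True)
for n in("scene","side"):
    k=optics.calibration(n); im=optics.read_camera(n); save("f6"+n,im)
    for d in optics.cut_out(n,"sleeve"):
        if d["confidence"]>.3: print(n,d["confidence"],np.array(d["extent"])+[0,0,1,1])
    print("pred",ext(k,cyl(.555,.032,.0258,.029,.078)))
E
```

```text
21.05 [0.5551 0.0322 0.2378] F [ 0.6037  0.2006 -0.33  ] w 0.8959624462187307 q5 -0.15135432626238363
jaw z ang -0.26148964372230227 
 [[ 0.0023  0.0046  1.    ]
 [ 0.0013  1.     -0.0046]
 [-1.      0.0013  0.0023]]
scene 0.6 [302.3 243.3 336.7 294.6]
pred [300.7527 239.5527 333.0205 290.6913]
side 0.97 [314.5 226.2 342.2 272.8]
pred [312.3263 223.2348 342.3552 272.3469]
```

Emit:
play_rows(plan=[[0.9,[0,-0.045,-0.018],0],[0.9,[0,-0.09,-0.036],0],[0.9,[0,-0.135,-0.054],0],[0.9,[0,-0.18,-0.072],0],[0.9,[0,-0.225,-0.09],0]])

```text
time_s: 21.8
tool_pos: [0.4619, -0.1936, 0.2321]
tcp_rot: [0.003, 0.709, -0.0, 0.705]
contact_force: [1.4, -0.2, -0.2]
width: 0.902
```

Emit:
play_rows(plan=[[0.7,[0,-0.045,-0.018],0],[0.7,[0,-0.09,-0.036],0],[0.7,[0,-0.122,-0.05],0],[0.7,[0,-0.122,-0.05],0],[0.7,[0,-0.122,-0.05],0]])

```text
time_s: 22.3
tool_pos: [0.4109, -0.3152, 0.2306]
tcp_rot: [0.004, 0.709, 0.0, 0.705]
contact_force: [1.2, -0.2, 0.1]
width: 0.703
```

```bash
python3 st.py; python3 - <<'E'
from fit import *
c=optics.calibration("wrist"); im=optics.read_camera("wrist"); save("w7",im)
for d in optics.cut_out("wrist","clamp_washer")[:4]:
    e=np.array(d["extent"],float)+[0,0,1,1]; g=onz(c,(e[:2]+e[2:])/2,.005)[:2]
    print(d["confidence"],e,g,fit([(c,e)],g,.031,.006,size=True))
for d in optics.spot_point("wrist","clamp_washer")[:3]: print(d["confidence"],d["pixel"],onz(c,d["pixel"],0))
cv2.imwrite("pics/w7c.png",cv2.imread("pics/w7.png")[100:340,100:540])
E
```

```text
22.3 [ 0.4109 -0.3152  0.2306] F [ 1.2459 -0.1785  0.1109] w 0.7028175258811646 q5 -0.876382470183948
jaw z ang -0.3371977253973365 
 [[-0.0068  0.0059  1.    ]
 [ 0.0061  1.     -0.0059]
 [-1.      0.006  -0.0068]]
0.94 [294.9 190.8 357.2 256.1] [ 0.4143 -0.3263] (array([ 0.4142, -0.3273,  0.0326]), np.float64(0.953612697107701))
0.86 [226.7 124.2 265.9 166.1] [ 0.3378 -0.2489] (array([ 0.3376, -0.2491,  0.0189]), np.float64(0.5649093999635966))
0.8 [247.8, 145.4] [ 0.3382 -0.2492  0.    ]
0.61 [323.1, 217.7] [ 0.4113 -0.3213  0.    ]
```

View pics/w7c.png

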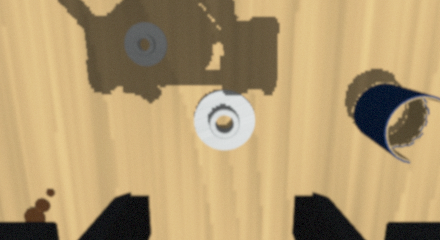

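The large washer is at full-picture pixel (324,220), 61 px across (about 62 mm), hub up. The small one is at (245,144) and the torn sleeve at (497,220). Descending to the large hub.

Emit:
play_rows(plan=[[0.7,[0.04,-0.008,0.003],0],[0.7,[0.085,-0.008,0.003],0],[0.7,[0.13,-0.008,0.003],0],[0.7,[0.17,-0.008,0.003],0],[0.7,[0.2,-0.008,0.003],0]])

```text
time_s: 22.95
tool_pos: [0.4137, -0.3193, 0.0293]
tcp_rot: [0.003, 0.71, 0.002, 0.705]
contact_force: [0.6, -0.5, -0.3]
width: 0.698
```

Emit:
play_rows(plan=[[0.7,[0,0,0],0],[0.7,[0,0,0],0],[0.7,[0,0,0],0],[0.7,[0,0,0],0],[0.7,[0,0,0],0]])

```text
time_s: 23.45
tool_pos: [0.414, -0.3197, 0.0304]
tcp_rot: [0.002, 0.709, 0.001, 0.705]
contact_force: [0.1, 0.3, -0.2]
width: 0.704
```

```bash
python3 st.py
```

```text
23.45 [ 0.414  -0.3197  0.0304] F [ 0.1322  0.3478 -0.2047] w 0.7040505626495622 q5 -0.881387157025128
jaw z ang -0.043611279230835506 
 [[-0.0057  0.0008  1.    ]
 [ 0.0046  1.     -0.0008]
 [-1.      0.0046 -0.0057]]
```

Emit:
play_rows(plan=[[0.7,[0.007,-0.0023,-0.0015],0],[0.7,[0.014,-0.0023,-0.0015],0],[0.7,[0.0205,-0.0023,-0.0015],0],[0.7,[0.0205,-0.0023,-0.0015],0],[0.7,[0.0205,-0.0023,-0.0015],0]])

```text
time_s: 23.95
tool_pos: [0.4124, -0.3218, 0.0096]
tcp_rot: [0.002, 0.709, 0.002, 0.705]
contact_force: [-0.5, -0.5, -0.1]
width: 0.697
```

Emit:
play_rows(plan=[[0.2,[0,0,0],0],[0.2,[0,0,0],0],[0.2,[0,0,0],0],[0.2,[0,0,0],0],[0.2,[0,0,0],0]])

```text
time_s: 24.45
tool_pos: [0.4124, -0.3218, 0.0098]
tcp_rot: [0.002, 0.709, 0.001, 0.705]
contact_force: [0.4, 0.2, -0.0]
width: 0.328
```

```bash
python3 st.py
```

```text
24.45 [ 0.4124 -0.3218  0.0098] F [ 0.4267  0.2441 -0.0054] w 0.3277468108757087 q5 -0.8863078466878253
jaw z ang -0.05146604457983738 
 [[-0.0059  0.0009  1.    ]
 [ 0.005   1.     -0.0009]
 [-1.      0.005  -0.006 ]]
```

Emit:
play_rows(plan=[[0.6,[0,0,0],0],[0.6,[0,0,0],8],[0.6,[0,0,0],16],[0.6,[0,0,0],24],[0.6,[0,0,0],32]])

```text
time_s: 24.95
tool_pos: [0.4124, -0.3218, 0.0097]
tcp_rot: [0.198, 0.682, -0.196, 0.677]
contact_force: [0.9, 0.8, -0.7]
width: 0.601
```

Emit:
play_rows(plan=[[0.6,[0,0,0],8],[0.6,[0,0,0],16],[0.6,[0,0,0],24],[0.6,[0,0,0],32],[0.6,[0,0,0],40]])

```text
time_s: 25.45
tool_pos: [0.4124, -0.3218, 0.0097]
tcp_rot: [0.419, 0.572, -0.419, 0.567]
contact_force: [0.8, -0.4, 0.3]
width: 0.601
```

```bash
python3 st.py
```

```text
25.45 [ 0.4124 -0.3218  0.0097] F [ 0.7806 -0.4147  0.252 ] w 0.6009158030031396 q5 0.3817475324694806
jaw z ang -72.70675453674728 
 [[-0.006   0.9548  0.2973]
 [ 0.005   0.2973 -0.9548]
 [-1.     -0.0042 -0.0066]]
```

Emit:
play_rows(plan=[[0.6,[0,0,0],8.5],[0.6,[0,0,0],17],[0.2,[0,0,0],17],[0.2,[0,0,0],17],[0.2,[0,0,0],17]])

```text
time_s: 25.95
tool_pos: [0.4124, -0.3219, 0.0098]
tcp_rot: [0.498, 0.505, -0.498, 0.499]
contact_force: [0.0, -1.1, -0.3]
width: 0.352
```

Emit:
play_rows(plan=[[0.2,[0,0,0],0],[0.2,[0,0,0],0],[0.2,[-0.02,0,0],0],[0.2,[-0.05,0,0],0],[0.2,[-0.09,0,0],0]])

```text
time_s: 26.45
tool_pos: [0.4123, -0.3216, 0.0996]
tcp_rot: [0.498, 0.506, -0.498, 0.498]
contact_force: [-1.1, -0.5, -2.0]
width: 0.325
```

Emit:
play_rows(plan=[[0.2,[-0.04,0,0],0],[0.2,[-0.08,0,0],0],[0.2,[-0.11,0,0],0],[0.2,[-0.11,0,0],0],[0.2,[-0.11,0,0],0]])

```text
time_s: 26.95
tool_pos: [0.413, -0.3222, 0.2091]
tcp_rot: [0.498, 0.506, -0.498, 0.498]
contact_force: [-1.0, 1.7, -1.9]
width: 0.328
```

```bash
python3 st.py
```

```text
26.95 [ 0.413  -0.3222  0.2091] F [-0.9825  1.6782 -1.8606] w 0.3280587836986044 q5 0.6738576596739702
jaw z ang -89.47107622230604 
 [[-0.0086  0.9999  0.0092]
 [ 0.0081  0.0093 -0.9999]
 [-0.9999 -0.0085 -0.0082]]
```

Emit:
play_rows(plan=[[0.2,[0,0.017,-0.045],0],[0.2,[0,0.034,-0.09],0],[0.2,[0,0.051,-0.135],0],[0.2,[0,0.068,-0.18],0],[0.2,[0,0.085,-0.225],0]])

```text
time_s: 27.45
tool_pos: [0.4955, -0.0942, 0.2083]
tcp_rot: [0.497, 0.508, -0.498, 0.497]
contact_force: [1.6, -0.5, -0.8]
width: 0.331
```

Emit:
play_rows(plan=[[0.2,[0,0.017,-0.045],0],[0.2,[0,0.034,-0.09],0],[0.2,[0,0.05,-0.12],0],[0.2,[0,0.05,-0.12],0],[0.2,[0,0.05,-0.12],0]])

```text
time_s: 27.95
tool_pos: [0.5438, 0.0266, 0.207]
tcp_rot: [0.496, 0.509, -0.499, 0.496]
contact_force: [0.2, -0.5, -1.3]
width: 0.327
```

```bash
python3 st.py
```

```text
27.95 [0.5438 0.0266 0.207 ] F [ 0.2026 -0.4915 -1.3027] w 0.32666424181891235 q5 1.3866289292367229
jaw z ang -89.38194273982369 
 [[-0.0157  0.9998  0.0108]
 [ 0.0099  0.0109 -0.9999]
 [-0.9998 -0.0156 -0.0101]]
```

Emit:
play_rows(plan=[[0.2,[0,0.0121,-0.0055],0],[0.2,[0.01,0.0123,-0.0054],0],[0.2,[0.025,0.0125,-0.0053],0],[0.2,[0.04,0.0127,-0.0051],0],[0.2,[0.055,0.013,-0.005],0]])

```text
time_s: 28.45
tool_pos: [0.5547, 0.0311, 0.1501]
tcp_rot: [0.496, 0.509, -0.499, 0.495]
contact_force: [0.3, 0.0, -1.2]
width: 0.326
```

```bash
python3 st.py; python3 - <<'E'
from fit import *
s=optics.read_camera("scene"); b=optics.read_camera("side"); w=optics.read_camera("wrist"); save("w8",w); c=optics.calibration("wrist")
print("hub pred px",proj(c,env.sense()["tool_pos"]+[0,0,.010]))
save("chk8",np.hstack([cv2.resize(i[y:y+110,x:x+110],(400,400),interpolation=cv2.INTER_CUBIC) for i,x,y in((b,275,170),(s,260,190))]))
E
```

```text
28.45 [0.5547 0.0311 0.1501] F [ 0.2879  0.0029 -1.2196] w 0.3264372468680546 q5 1.3987117369640407
jaw z ang -89.46524388698171 
 [[-0.0175  0.9998  0.0093]
 [ 0.01    0.0095 -0.9999]
 [-0.9998 -0.0174 -0.0102]]
hub pred px [323.5026 326.2368]
```

View pics/chk8.png

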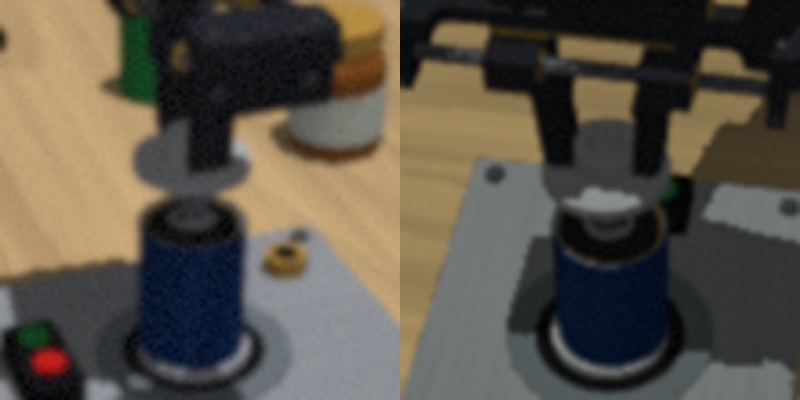

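The sleeve is down round the drum (side crop 140–243). The washer is centred within about 1.5 mm (scene crop 605 against 610), so I'll shift slightly and thread it on.

Emit:
play_rows(plan=[[0.2,[0,0.0008,-0.0011],0],[0.2,[0.005,0.0009,-0.001],0],[0.2,[0.01,0.001,-0.001],0],[0.2,[0.015,0.0011,-0.001],0],[0.2,[0.02,0.0012,-0.0009],0]])

```text
time_s: 29.1
tool_pos: [0.5555, 0.0325, 0.1301]
tcp_rot: [0.495, 0.51, -0.5, 0.495]
contact_force: [-0.1, -0.4, -1.0]
width: 0.329
```

```bash
python3 st.py
```

```text
29.1 [0.5555 0.0325 0.1301] F [-0.0648 -0.3788 -1.0087] w 0.3293480909528024 q5 1.4008961656045962
jaw z ang -89.45040017451863 
 [[-0.0189  0.9998  0.0096]
 [ 0.0103  0.0098 -0.9999]
 [-0.9998 -0.0188 -0.0105]]
```

Emit:
play_rows(plan=[[0.2,[0.0025,0,0],0],[0.2,[0.005,0.0001,0],0],[0.2,[0.0075,0.0002,0.0001],0],[0.2,[0.01,0.0002,0.0001],0],[0.2,[0.012,0.0002,0.0001],0]])

```text
time_s: 29.6
tool_pos: [0.5555, 0.0326, 0.1179]
tcp_rot: [0.495, 0.51, -0.5, 0.495]
contact_force: [-0.2, 0.1, -0.3]
width: 0.328
```

Emit:
play_rows(plan=[[0.2,[0.0005,0,0],0],[0.2,[0.001,0,0],0],[0.2,[0.0015,0,0],0],[0.2,[0.002,0,0],0],[0.2,[0.0025,0,0],0]])

```text
time_s: 30.1
tool_pos: [0.5556, 0.0325, 0.1157]
tcp_rot: [0.495, 0.51, -0.5, 0.495]
contact_force: [-2.1, 0.1, 4.8]
width: 0.325
```

```bash
python3 st.py
```

```text
30.1 [0.5556 0.0325 0.1157] F [-2.1428  0.1017  4.7803] w 0.32511189107919186 q5 1.4006620521053716
jaw z ang -89.44560656527571 
 [[-0.0184  0.9998  0.0097]
 [ 0.0101  0.0099 -0.9999]
 [-0.9998 -0.0183 -0.0103]]
```

Emit:
play_rows(plan=[[0.2,[0.0003,0,0],0],[0.2,[0.0006,0,0],0],[0.2,[0.0008,0,0],0],[0.2,[0.0008,0,0],0],[0.2,[0.0008,0,0],0]])

```text
time_s: 30.6
tool_pos: [0.5558, 0.0325, 0.1158]
tcp_rot: [0.496, 0.509, -0.499, 0.496]
contact_force: [-2.0, 0.2, 7.9]
width: 0.327
```

Emit:
play_rows(plan=[[0.2,[0.0006,0,0],0],[0.2,[0.0006,0,0],0],[0.45,[0,0,0],0],[0.6,[0,0,0],0],[0.6,[0,0,0],0]])

```text
time_s: 31.1
tool_pos: [0.5558, 0.0325, 0.1156]
tcp_rot: [0.496, 0.509, -0.499, 0.496]
contact_force: [-0.3, 0.5, -0.5]
width: 0.579
```

Emit:
play_rows(plan=[[0.6,[0,0,0],0],[0.6,[-0.02,0,0],0],[0.6,[-0.05,0,0],0],[0.6,[-0.09,0,0],0],[0.6,[-0.12,0,0],0]])

```text
time_s: 31.6
tool_pos: [0.558, 0.0313, 0.2377]
tcp_rot: [0.496, 0.509, -0.499, 0.496]
contact_force: [0.6, -0.2, 0.0]
width: 0.598
```

Emit:
play_rows(plan=[[0.6,[0,-0.03,0],0],[0.6,[0,-0.06,0],0],[0.6,[0,-0.09,0],0],[0.6,[0,-0.1,0],0],[0.6,[0,-0.1,0],0]])

```text
time_s: 32.1
tool_pos: [0.4577, 0.0303, 0.2397]
tcp_rot: [0.496, 0.509, -0.499, 0.496]
contact_force: [0.8, -0.5, 0.6]
width: 0.602
```

```bash
python3 st.py; python3 - <<'E'
from fit import *
s=optics.read_camera("scene"); b=optics.read_camera("side")
save("sc9",s); save("sd9",b)
save("chk9",np.hstack([cv2.resize(i[y:y+110,x:x+110],(400,400),interpolation=cv2.INTER_CUBIC) for i,x,y in((b,275,180),(s,260,200))]))
for n,i in(("side",b),("scene",s)):
    k=optics.calibration(n)
    print(n,"pred disc",ext(k,cyl(.5553,.0322,.1058,.031,.006)).round(1),"hub top",ext(k,cyl(.5553,.0322,.1258,.015,0)).round(1),"tip",proj(k,[.556,.032,.1338]).round(1))
    for d in optics.cut_out(n,"clamp_washer"): print(np.round(d["confidence"],2),np.round(d["extent"],1))
E
```

```text
32.1 [0.4577 0.0303 0.2397] F [ 0.8051 -0.4553  0.5865] w 0.6017804834348731 q5 1.3636207452010036
jaw z ang -89.45568480974939 
 [[-0.015   0.9998  0.0095]
 [ 0.0096  0.0096 -0.9999]
 [-0.9998 -0.0149 -0.0097]]
side pred disc [311.4 219.2 343.6 238.6] hub top [319.7 217.1 335.4 225. ] tip [327.9 217.3]
0.75 [238.  401.3 272.5 426.9]
0.7 [312.7 217.2 344.1 238.1]
scene pred disc [299.5 235.8 334.3 263.5] hub top [308.3 236.7 325.3 249. ] tip [316.5 239.9]
0.64 [301.8 237.  337.4 268.3]
0.57 [208.  193.  226.9 205.7]
```

```bash
python3 - <<'E'
from fit import *
for f,x,r in(("sd9",328,range(212,280)),("sc9",318,range(230,300))):
    g=cv2.imread(f"pics/{f}.png",0); print(f,[(i,int(g[i,x-1:x+2].mean())) for i in r if i%1==0][:36])
a,b=cv2.imread("pics/scene0.png",0),cv2.imread("pics/sc9.png",0); d=cv2.absdiff(a,b)
for n,(x,y) in dict(torn=(145,258),bowl=(146,337),jar=(438,385),green=(509,347),small=(218,198),nut=(341,319)).items(): print(n,d[y-14:y+15,x-14:x+15].mean().round(1))
env.sign_off(); print(env.sense()["time_s"])
E
```

```text
sd9 [(212, 157), (213, 158), (214, 157), (215, 156), (216, 151), (217, 140), (218, 124), (219, 105), (220, 88), (221, 82), (222, 103), (223, 129), (224, 135), (225, 118), (226, 95), (227, 88), (228, 88), (229, 98), (230, 120), (231, 148), (232, 159), (233, 162), (234, 154), (235, 131), (236, 100), (237, 77), (238, 53), (239, 33), (240, 22), (241, 23), (242, 23), (243, 20), (244, 20), (245, 18), (246, 25), (247, 21)]
sc9 [(230, 53), (231, 55), (232, 55), (233, 56), (234, 53), (235, 54), (236, 85), (237, 122), (238, 124), (239, 111), (240, 102), (241, 91), (242, 78), (243, 65), (244, 52), (245, 46), (246, 65), (247, 103), (248, 122), (249, 112), (250, 79), (251, 60), (252, 59), (253, 63), (254, 82), (255, 114), (256, 128), (257, 130), (258, 130), (259, 130), (260, 130), (261, 116), (262, 80), (263, 55), (264, 35), (265, 16)]
torn 3.1
bowl 5.6
jar 4.3
green 2.9
small 6.3
nut 5.5
the job is handed in; nothing more can be done
the job is handed in; nothing more can be done
```

The drum, then the sound sleeve, then the 62 mm clamp washer (hub up) are on the spindle. The job was handed in with the gripper open and clear, at about 32 s of the 72 s allowed.

- **Seating by contact:** Each part was lowered slowly until it touched. The drum and the sleeve both stopped with their lower ends at about 25.8 mm. The washer's underside stopped at about 105.8 mm, 80 mm above that, as it should when home. Peak measured force while lowering was about 19 N.
- **Seating by camera:** In the last side and scene pictures, the front lower edge of the washer disc is within about 1 pixel (2–3 mm) of where it should be when home. The region finder put the washer about 5 px lower in the scene view. It read about 4 px low on the sleeve there too, so I took that as its own offset.
- **Other items:** The pixels around the torn sleeve, bowl, jar, nut, green drum and small washer hardly changed from the first picture to the last. None of them was touched.

- **Tilt:** The tool had drifted about 1° off vertical when it released the washer. One edge may have settled by up to about 1 mm.
- **Not viewed:** I had used up the picture limit, so the final check was on numbers only, not by eye.

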